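# Dock the wide gel cassette

## Task

Two flat gel cassettes stand on edge in the aluminium loading stand. Take the wide one and slide it down into the slot of the long grey dock until it sits fully home on the slot's floor, then let go of it. Leave the narrow cassette standing where it is.

Things in the scene. Friction and masses are not known exactly. Their poses are not given: they have to be found in the camera images.
- wide_cassette: the wide cassette: a rigid white plastic slab with dark windows on both faces, standing on edge, 10 mm thick (its x axis), 90 mm wide (its y axis), 100 mm high (z), 0.12 kg. Origin: centre of its underside. It stands upright in one of the two bays of the stand, 8 mm above the worktop; its top edge is free to grasp across the thickness.
- narrow_cassette: the narrow cassette, same look, 10 mm thick (x), 55 mm wide (y), 100 mm high (z), origin at the centre of its underside. It stands in the other bay of the stand and is to be left there.
- stand: fixed low aluminium stand, 50 mm (x) by 226 mm (y), 30 mm high, origin at the centre of its underside. Two bays end to end along its y axis, centres at y = -54 and +54 mm, each 14 mm (x) by 98 mm (y), floor 8 mm above the worktop, open at the top. Which cassette is in which bay varies.
- long_dock: the long dock: fixed grey block, 50 mm (x) by 138 mm (y), 55 mm high, origin at the centre of its underside. One slot along its y axis, open at the top: 16 mm (x) by 104 mm (y), floor 10 mm above the worktop. All four slot walls are upright up to 43 mm above the worktop; above that they flare outward at 45 degrees by 12 mm a side up to the top at 55 mm. The seated wide cassette sticks out 55 mm above the dock.
- long_dock_slot (a point): centre of the long dock's slot floor, 10 mm above the worktop; x across the slot, y along it, z up. A seated cassette has the centre of its underside here, its thickness along x and its width along y, either way round.
- short_dock: the short dock, same look, 50 mm (x) by 103 mm (y), 55 mm high, slot 16 mm by 69 mm, too short for the wide cassette. Origin at the centre of its underside. The long and the short dock may change places. An obstacle: right of the stand, at y below -0.03 m and x over 0.5 m, stands a fixed wooden box 250 mm high with a pale stack on it up to about 400 mm; the arm must pass in front of it or above it.
Mind the look-alikes: they are no part of the job. What is shaped like the wide_cassette but blue or pink is not meant.

How it is judged:
On the way:
1. the wide cassette is lifted clear of the stand (height (world z) of wide_cassette above 0.045 m), for 0.1 s.
At the end, for the whole second after the job is handed in: The wide cassette rests in the long dock: underside centre within 15 mm of the slot centre sideways, under 6 mm above the slot floor, in line within 0.17 rad, upright within 0.2 rad. The narrow cassette still stands in its bay (moved under 30 mm, tilted under 0.3 rad) (horizontal distance between wide_cassette and long_dock_slot below 0.015 m and z of wide_cassette in the frame of long_dock_slot below 0.006 m and angle between the y axis of wide_cassette and the y axis of long_dock, either way round below 0.17 rad and angle between wide_cassette's own z axis and vertical below 0.2 rad and linear speed of wide_cassette below 0.02 m/s and distance of narrow_cassette from where it was at the start of the episode below 0.03 m and angle between narrow_cassette's own z axis and vertical below 0.3 rad); the robot touches nothing.
It fails at once if the narrow cassette is moved by 30 mm or more (distance of narrow_cassette from where it was at the start of the episode above 0.03 m).
It also fails if it takes over 40 s, if anything falls off the work surface, if the arm or the gripper's body presses on something with over 40 N, if the wrist force passes 120 N, or if a joint passes its speed limit or range.

## Robot

A 6-joint arm with a two-finger parallel gripper is mounted at the origin on a cart in front of the work surface, level with it; the furniture and walls round the work are solid. World frame = base frame: x ahead of the robot, y to its left, z up, the work surface at z = 0. Lengths are in m, angles in rad, forces in N, time in s.
With the tool pointing down it reaches from about 0.35 to 0.775 m from the base axis. Payload 5.5 kg.
Tool frame: the origin (TCP) lies at the very end of the fingers, on their centre line; the grasp point (between the pads) lies 19 mm behind it; z points along the fingers, y is the direction in which the jaws open and shut (so a half turn about z gives the same grasp; the last joint's range is limited). The gripper opens to 85 mm and grips with 20 to 120 N. Pads are 22 mm wide; open, the fingers measure 114 mm over their backs; the gripper's body (76 mm by 85 mm) begins 54 mm behind the grasp point. The pads swing forward as they close: fully open they stand 13 mm farther back than shut.
Start: joints at [0.969, 0.313, 0.046, 1.304, 0, 1.431], TCP at [0.256, 0.515, 0.231] pointing down, gripper open.
Joint ranges: [-2.76, 2.76], [-0.86, 1.69], [-1.03, 1.26], [-2.2, 2.34], [-1.47, 1.5], [-3.14, 3.14]. Speed limits (rad/s): [2.57, 2.57, 3.14, 3.14, 3.14, 3.14].

## Interface

Orientations are given as a unit quaternion [w, x, y, z].
In Python, from workcell import get_state, read_camera, hand_in, find_in, silhouettes gives the robot as it stands. The module is installed in compiled form; this text tells all that it offers.
- The arm moves only by the tool send_rows, never from a script. Its argument "deltas" is a list that holds one entry, the list of rows, each a list of 6 numbers: the shift along the world's x, y, z in cm, then the turn, a rotation vector about the world's x, y, z in degrees. In form: [[[dx, dy, dz, wx, wy, wz], ...]]. A call has 1 to 12 rows; each row is the pose to reach, as a shift and turn from the pose commanded when the call began; what a row does not reach only later rows make up. A row lasts 1/10 s, in which the tool goes at most 50 mm and 8.59 degrees, less where a joint would pass 70% of its speed; a pose out of reach is approached as far as the arm can. A call with a gripper value outside its range is refused whole. "jaw" is the opening, from -1 (shut) to 1 (fully open), so that 0 is half open, set as the call begins (left out, the last holds). The fingers move at their own pace and stop on an object; "force" is the grip in N (left out, the last holds). Time passes only in rows, so rows that repeat a pose let the fingers close. It gives the time, the measured TCP pose, the force and the opening at its end, in the units of the state.
- get_state(): the state, without advancing time (a new reading comes with each control period).
- read_camera(name): name is "side" or "top" or "wrist"; returns a dict with "img" (480x640x3 uint8, red, green, blue), "z_map" (480x640 float32, m along the optical axis (not along the pixel's ray), 0 where there is no reading), "vfov" (degrees; the focal length in pixels is half the picture's height over the tangent of half this angle, whatever the lens; pixels are square), "cx", "cy" (the principal point, pixels), "R" (3x3) and "t" (3): a world point X has camera coordinates R X + t; the wrist camera has in their place "hand_eye" (4x4, takes a point from camera to tool coordinates, whose origin is the TCP and whose axes are the flange's). Camera axes: x right, y down, z forward; pixel columns grow to the right and rows downward; lengths in m; the calibration is good to about 2 mm. A picture is of the moment at which its call begins: read the wrist's pose just before it.
- hand_in(): hands the job in, once; it reports no verdict.
Trained networks look in a picture, given as the dict that the camera call returned (one of the last four; its "shot" number tells which), for a name from the list of things; names that differ only in an ending like _2 or _b are one class to them, and where a whole thing is asked for, a point or a joint stands for the part that bears it (a point fixed in the world has none). Each returns a list of dicts, best first, with "conf" (0 to 1); they miss things now and then, are a little off and sometimes report something else, mostly with a low value. They report only what shows in the picture. A call takes as long as a camera call. They do not tell look-alikes from the thing itself.
- find_in(picture, thing): "box" ([centre column, centre row, width, height] in pixels, round what is visible of it).
- silhouettes(picture, thing): "mask" (480x640 bool, what is visible of it) and "box" ([centre column, centre row, width, height] in pixels, round what is visible of it).
The state is a dict: "clock": time; "joint_pos": joint angles; "qvel": joint speeds; "tau": joint torques, N m; "tcp_pos": TCP position; "orientation": TCP orientation; "wrist_force": force on the tool from outside, world axes, zero at the start; "ft_torque": the same for the moment, N m; "finger_gap": finger opening in m.
Only numpy, scipy, OpenCV 4.12 (cv2) and the standard library are available. Lean on these libraries where they do the work, as an engineer would, in place of code of your own. Each camera call takes 0.05 s, during which the arm holds its last target.

## Working session

There is one attempt and no reset: what is moved stays moved. The work goes in short steps, Python scripts to look and compute and a tool call to move; the robot and the scene stay as the last step left them, time stands still between calls to the robot, and variables do not carry over. Pictures are saved under pics/ and viewed, and the job is handed in when it is done.

Besides the shell and the picture viewer there is one more tool, called after "Emit:" by a JSON object that holds its "fn" and its "kwargs". send_rows: Moves the arm, as the interface text tells. Its arguments: {"type":"object","properties":{"deltas":{"type":"array","items":{"type":"array","items":{"type":"array","items":{"type":"number"}}}},"jaw":{"type":"number"},"force":{"type":"number"}},"required":["deltas"]}

```bash
mkdir -p pics
python3 - <<'E'
from workcell import *
import cv2, numpy as np
s=get_state(); print({k:np.round(v,3) for k,v in s.items()})
for n in ['top','side']:
    p=read_camera(n); np.savez(f'{n}0.npz',**{k:p[k] for k in p})
    cv2.imwrite(f'pics/{n}0.png',p['img'][:,:,::-1])
    print(n,p['vfov'],p['cx'],p['cy'],np.round(p['R'],3).tolist(),np.round(p['t'],3))
    for t in ['wide_cassette','narrow_cassette','long_dock','short_dock','stand']:
        print(t,[(np.round(d['box'],0).tolist(),round(float(d['conf']),2)) for d in find_in(p,t)][:4])
E
```

```text
{'clock': np.float64(0.0), 'joint_pos': array([ 0.969,  0.314,  0.045,  1.304, -0.   ,  1.431]), 'qvel': array([-0.001, -0.   ,  0.001, -0.001,  0.001,  0.001]), 'tau': array([ 0.0000e+00, -4.8063e+01,  2.9853e+01,  1.9000e-02, -0.0000e+00,
       -0.0000e+00]), 'tcp_pos': array([0.256, 0.514, 0.23 ]), 'orientation': array([-0.   ,  0.229,  0.973, -0.001]), 'wrist_force': array([0.082, 0.863, 0.152]), 'ft_torque': array([ 0.017, -0.015,  0.031]), 'finger_gap': np.float64(0.085)}
top 54.28529573281622 322.74859305176886 241.19149005804172 [[-0.017, -1.0, 0.007], [-0.986, 0.016, -0.166], [0.166, -0.01, -0.986]] [0.068 0.628 1.027]
wide_cassette [([482.0, 187.0, 45.0, 26.0], 0.95), ([284.0, 242.0, 14.0, 44.0], 0.75)]
narrow_cassette [([292.0, 290.0, 7.0, 23.0], 0.56)]
long_dock [([230.0, 317.0, 31.0, 63.0], 0.87)]
short_dock [([185.0, 318.0, 30.0, 47.0], 0.73)]
stand [([291.0, 267.0, 29.0, 95.0], 0.59)]
side 48.123483080545036 321.2023569036135 243.33337451499898 [[-0.935, 0.354, 0.018], [0.225, 0.632, -0.742], [-0.274, -0.69, -0.67]] [ 0.584 -0.138  1.525]
wide_cassette [([344.0, 262.0, 42.0, 42.0], 0.95), ([237.0, 204.0, 34.0, 48.0], 0.74), ([240.0, 170.0, 24.0, 43.0], 0.65)]
narrow_cassette [([387.0, 250.0, 26.0, 33.0], 0.94)]
long_dock [([431.0, 298.0, 68.0, 53.0], 0.58)]
short_dock [([460.0, 332.0, 56.0, 49.0], 0.92)]
stand [([366.0, 277.0, 94.0, 44.0], 0.89)]
```

View pics/top0.png

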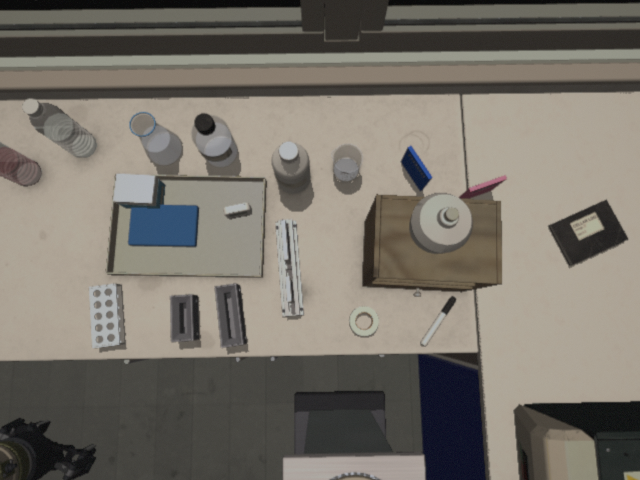

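View pics/side0.png

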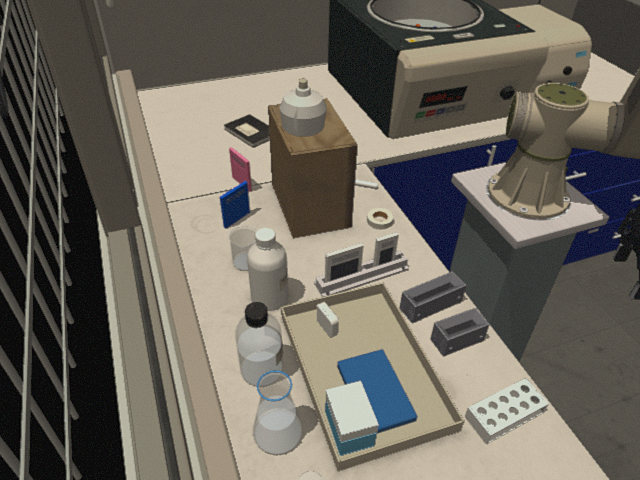

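The top view shows the stand at about (290, 268), with the wide cassette in its far bay at about (284, 242) and the narrow one in the near bay. The long dock is at (230, 317), the short dock at (185, 318). The box is to the right of the stand. Next I measure them.

```bash
cat > h.py <<'E'
import numpy as np, cv2
def cloud(p):
    h,w=p['z_map'].shape; f=h/2/np.tan(np.radians(float(p['vfov']))/2)
    v,u=np.mgrid[:h,:w]; z=p['z_map']
    c=np.stack([(u-p['cx'])/f*z,(v-p['cy'])/f*z,z],-1)
    if 'R' in p: return (c-np.asarray(p['t']))@np.asarray(p['R'])
    return c
def rect(P):
    r=cv2.minAreaRect((P[:,:2]*1000).astype(np.float32)); return np.round(r[0],1),np.round(r[1],1),round(r[2],2)
E
python3 - <<'E'
from workcell import *
from h import *
for n in ['top','side']:
    p=read_camera(n); X=cloud(p)
    for t in ['wide_cassette','narrow_cassette','long_dock','short_dock','stand']:
        for d in silhouettes(p,t)[:3]:
            m=d['mask']&(p['z_map']>0); P=X[m]
            zt={'l':.055,'s':.055}.get(t[0],.108)
            if t=='stand': zt=.03
            Q=P[np.abs(P[:,2]-zt)<.007]
            print(n,t,round(float(d['conf']),2),np.round(d['box']),m.sum(),'med',np.round(np.median(P,0),3),'z',np.round(np.percentile(P[:,2],[2,50,98]),3),len(Q),rect(Q) if len(Q)>5 else '')
E
```

```text
top wide_cassette 0.93 [417. 170.  31.  45.] 698 med [ 0.796 -0.162  0.07 ] z [0.005 0.07  0.103] 78 (array([ 797.6, -163.7]), array([83.3, 11. ]), 31.14)
top wide_cassette 0.82 [286. 242.   9.  43.] 253 med [0.62  0.141 0.107] z [0.03  0.107 0.112] 172 (array([622.2, 143.1]), array([84.1,  9.9]), 3.93)
top wide_cassette 0.63 [484. 187.  44.  22.] 395 med [ 0.743 -0.311  0.09 ] z [0.015 0.09  0.105] 97 (array([ 746.8, -313.4]), array([ 9.7, 88.5]), 19.24)
top narrow_cassette 0.57 [291. 291.   9.  28.] 199 med [0.517 0.133 0.107] z [0.012 0.107 0.112] 124 (array([518. , 135.4]), array([54.2, 10.3]), 4.16)
top long_dock 0.7 [229. 316.  34.  62.] 1628 med [0.465 0.274 0.049] z [0.005 0.049 0.058] 861 (array([464.6, 272.3]), array([138. ,  50.4]), 7.53)
top short_dock 0.71 [186. 317.  31.  51.] 1247 med [0.46  0.38  0.049] z [0.008 0.049 0.058] 660 (array([460.3, 377.5]), array([102.4,  51. ]), 3.73)
top short_dock 0.53 [289. 266.  30.  97.] 1696 med [0.569 0.135 0.027] z [0.001 0.027 0.107] 8 (array([544.9, 132.2]), array([107.9,   1.3]), 3.68)
top stand 0.86 [290. 267.  29.  97.] 1561 
[... 458 characters left out ...]
0.629 0.149 0.073] z [0.03  0.073 0.11 ] 178 (array([628.3, 146.2]), array([88.9, 13. ]), 4.54)
side wide_cassette 0.67 [240. 170.  23.  42.] 496 med [ 0.75  -0.308  0.065] z [0.011 0.065 0.102] 30 (array([ 748.4, -309.6]), array([ 9.1, 78.9]), 19.05)
side narrow_cassette 0.69 [386. 249.  23.  33.] 635 med [0.521 0.141 0.073] z [0.02  0.073 0.11 ] 112 (array([521.2, 137.4]), array([52.5, 13.2]), 1.81)
side short_dock 0.89 [459. 332.  57.  45.] 1770 med [0.469 0.388 0.044] z [0.006 0.044 0.058] 708 (array([461.9, 379.7]), array([106.6,  52.9]), 3.78)
side stand 0.8 [364. 275.  97.  43.] 1535 med [0.575 0.156 0.021] z [0.001 0.021 0.033] 684 (array([576.3, 141.4]), array([226.5,  38.5]), 4.34)
```

Emit:
{"fn": "send_rows", "kwargs": {"deltas": [[[2, -2, 0, 0, 0, 2], [5, -5, 0, 0, 0, 5], [8.5, -8.5, 0, 0, 0, 8], [12, -12, 0, 0, 0, 11], [15.5, -15.5, 0, 0, 0, 14], [19, -19, 0, 0, 0, 17], [22.5, -22.5, 0, 0, 0, 20], [26, -26, 0, 0, 0, 23], [29.5, -29.5, 0, 0, 0, 26], [33, -33, 0, 0, 0, 29], [36, -36.3, 0, 0, 0, 30.7], [36.8, -37.2, 0, 0, 0, 30.7]]], "jaw": 1}}

```text
clock: 2.4
tcp_pos: [0.6271, 0.1388, 0.2305]
orientation: [0.0, -0.035, 0.999, -0.0]
wrist_force: [-0.2, -0.0, 0.3]
finger_gap: 0.0854
```

```bash
cat >> h.py <<'E'
from scipy.spatial.transform import Rotation as Ro
def wcloud(p,s):
    X=cloud(p); H=np.asarray(p['hand_eye']); q=s['orientation']
    R=Ro.from_quat([q[1],q[2],q[3],q[0]]).as_matrix()
    X=X@H[:3,:3].T+H[:3,3]
    return X@R.T+s['tcp_pos']
E
python3 - <<'E'
from workcell import *
from h import *
s=get_state(); p=read_camera('wrist'); X=wcloud(p,s)
print(s['clock'],s['tcp_pos'],s['orientation'],np.round(p['hand_eye'],3).tolist(),np.round(s['joint_pos'],2))
cv2.imwrite('pics/w1.png',p['img'][:,:,::-1])
for t,zt in [('wide_cassette',.108),('narrow_cassette',.108),('stand',.03),('long_dock',.055)]:
    for d in silhouettes(p,t)[:2]:
        P=X[d['mask']&(p['z_map']>0)]; Q=P[np.abs(P[:,2]-zt)<.006]
        print(t,d['conf'],np.round(d['box']),np.round(np.percentile(P[:,2],[2,50,98]),3),len(Q),rect(Q) if len(Q)>5 else '')
E
```

```text
2.4 [0.62707667 0.13884919 0.23047278] [ 3.29675530e-04 -3.48665042e-02  9.99391828e-01 -4.38287388e-04] [[0.0, -0.949, -0.317, 0.083], [1.0, 0.0, 0.001, -0.001], [-0.001, -0.317, 0.949, -0.142], [0.0, 0.0, 0.0, 1.0]] [ 0.09  0.45  0.24  1.36 -0.    0.02]
wide_cassette 0.6 [ 42. 374.  85.  99.] [0.002 0.057 0.099] 0 
wide_cassette 0.57 [329. 223.  16. 124.] [0.029 0.107 0.109] 1401 (array([626.6, 144.9]), array([89.8,  9.6]), 4.13)
narrow_cassette 0.97 [330.  83.  17.  86.] [0.095 0.107 0.109] 1185 (array([519.2, 137. ]), array([54. ,  9.4]), 4.11)
stand 0.84 [328. 147.  56. 250.] [0.006 0.029 0.031] 5494 (array([575.5, 140.9]), array([226.3,  34.1]), 4.17)
long_dock 0.62 [496.  62.  95. 125.] [0.005 0.046 0.055] 4049 (array([488.5, 276.5]), array([92. , 51.2]), 7.38)
```

View pics/w1.png

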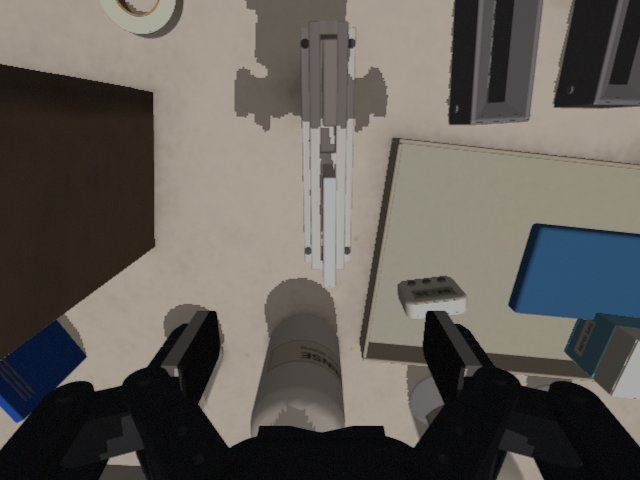

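The wrist view shows the wide cassette's top edge at about (329, 223) and the narrow one at (330, 83). The wide cassette measures (0.6266, 0.1449) with a yaw of 4.1°. I'll check that the arm has settled and how close the bottle is.

Run:
```python
from workcell import *
from h import *
s=get_state(); print(s['clock'],s['tcp_pos'])
p=read_camera('top'); X=cloud(p)
s=get_state(); print(s['clock'],s['tcp_pos'])
B=X[140:200,270:312].reshape(-1,3); B=B[B[:,2]>.03]
print(np.percentile(B,[1,50,99],axis=0))
```

```text
2.65 [0.62317629 0.14397555 0.23138052]
2.7 [0.62311537 0.14431329 0.23160184]
[[0.55692829 0.08729154 0.04041379]
 [0.59452824 0.10038166 0.71358205]
 [0.81983693 0.1188125  0.72152736]]
```

Run:
```python
from workcell import *
from h import *
s=get_state(); p=read_camera('wrist'); X=wcloud(p,s); print(s['tcp_pos'],s['orientation'])
for t,zt in [('wide_cassette',.108),('stand',.03)]:
    for d in silhouettes(p,t)[:2]:
        P=X[d['mask']&(p['z_map']>0)]; Q=P[np.abs(P[:,2]-zt)<.006]
        if len(Q)>5: print(t,d['conf'],len(Q),rect(Q),np.median(Q[:,2]))
```

```text
[0.62311537 0.14431329 0.23160184] [-1.66735307e-04 -3.79087252e-02  9.99281169e-01  2.13581889e-04]
wide_cassette 0.62 1415 (array([626.5, 144.6]), array([89.4,  9.9]), 4.14) 0.10738306925149659
stand 0.82 5554 (array([575.6, 140.9]), array([225.9,  34.1]), 4.2) 0.029459263029891464
```

Emit:
{"fn": "send_rows", "kwargs": {"deltas": [[[0.3, 0, -2, 0, 0, 0], [0.3, 0, -5, 0, 0, 0], [0.3, 0, -8, 0, 0, 0], [0.3, 0, -11, 0, 0, 0], [0.3, 0, -13, 0, 0, 0], [0.3, 0, -15, 0, 0, 0], [0.3, 0, -16, 0, 0, 0], [0.3, 0, -16, 0, 0, 0], [0.3, 0, -16, 0, 0, 0]]]}}

```text
clock: 3.75
tcp_pos: [0.6275, 0.1432, 0.0721]
orientation: [0.0, -0.037, 0.999, 0.0]
wrist_force: [0.4, -1.2, 0.0]
finger_gap: 0.0855
```

Emit:
{"fn": "send_rows", "kwargs": {"deltas": [[[0, 0, 0, 0, 0, 0], [0, 0, 0, 0, 0, 0], [0, 0, 0, 0, 0, 0], [0, 0, 0, 0, 0, 0], [0, 0, 0, 0, 0, 0], [0, 0, 0, 0, 0, 0], [0, 0, 0, 0, 0, 0], [0, 0, 0, 0, 0, 0], [0, 0, 0, 0, 0, 0], [0, 0, 0, 0, 0, 0]]], "jaw": -1, "force": 50}}

```text
clock: 4.75
tcp_pos: [0.6273, 0.1429, 0.0715]
orientation: [0.0, -0.037, 0.999, 0.0]
wrist_force: [-1.0, 0.8, 1.1]
finger_gap: 0.0091
```

Gripped with a gap of about 9–10 mm. Now I lift it and measure again from the wrist.

Emit:
{"fn": "send_rows", "kwargs": {"deltas": [[[0, 0, 1, 0, 0, 0], [0, 0, 3, 0, 0, 0], [0, 0, 6, 0, 0, 0], [0, 0, 9, 0, 0, 0], [0, 0, 12, 0, 0, 0], [0, 0, 14.5, 0, 0, 0], [0, 0, 16, 0, 0, 0], [0, 0, 16, 0, 0, 0], [0, 0, 16, 0, 0, 0]]]}}

```text
clock: 5.65
tcp_pos: [0.6271, 0.1426, 0.2311]
orientation: [-0.0, -0.037, 0.999, -0.0]
wrist_force: [0.0, 0.5, -1.2]
finger_gap: 0.0093
```

Run:
```python
from workcell import *
from h import *
s=get_state(); p=read_camera('wrist'); X=wcloud(p,s); print(s['clock'],s['tcp_pos'],s['orientation'],s['finger_gap'],s['wrist_force'])
cv2.imwrite('pics/w2.png',p['img'][:,:,::-1])
for t in ['wide_cassette','long_dock']:
    for d in silhouettes(p,t)[:2]:
        P=X[d['mask']&(p['z_map']>0)]
        print(t,d['conf'],np.round(d['box']),np.round(np.percentile(P,[2,50,98],axis=0),3).tolist())
        if t=='wide_cassette':
            Q=P[P[:,2]>.255]
        else: Q=P[abs(P[:,2]-.055)<.005]
        if len(Q)>5: print(rect(Q))
```

```text
5.65 [0.62711849 0.14262136 0.23107677] [-6.97414540e-05 -3.69642217e-02  9.99316581e-01 -1.07322841e-04] 0.0092598115501034 [ 0.01512825  0.47870345 -1.23301406]
wide_cassette 0.86 [ 42. 374.  83.  98.] [[0.787, -0.165, 0.004], [0.814, -0.15, 0.055], [0.836, -0.137, 0.099]]
wide_cassette 0.75 [320. 310.  34. 240.] [[0.582, 0.135, 0.187], [0.604, 0.141, 0.267], [0.653, 0.147, 0.268]]
(array([618.8, 141.6]), array([74.9, 10.3]), 4.33)
long_dock 0.77 [492.  64.  91. 128.] [[0.44, 0.246, 0.006], [0.484, 0.279, 0.046], [0.533, 0.301, 0.055]]
(array([488.3, 276.5]), array([92.6, 51. ]), 6.95)
```

View pics/w2.png

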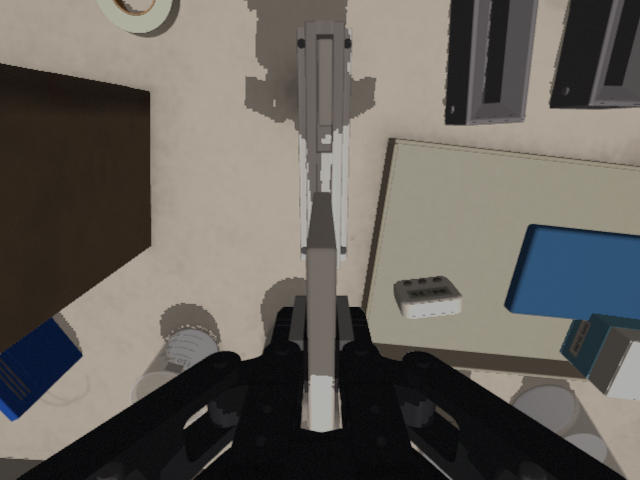

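The cassette is held centred in the grip: its underside is about 63 mm below the TCP and in line with the jaws. I'll stop halfway to get an unobstructed wrist view of the whole long dock.

Emit:
{"fn": "send_rows", "kwargs": {"deltas": [[[-1, 0.7, 0, 0, 0, 0.5], [-3, 2, 0, 0, 0, 1], [-5.5, 4, 0, 0, 0, 2], [-7.5, 5.5, 0, 0, 0, 3], [-8, 6, 0, 0, 0, 3], [-8, 6, 0, 0, 0, 3], [-8, 6, 0, 0, 0, 3], [-8, 6, 0, 0, 0, 3]]]}}

```text
clock: 6.6
tcp_pos: [0.548, 0.2023, 0.2311]
orientation: [0.0, -0.063, 0.998, -0.0]
wrist_force: [0.6, -0.2, -1.2]
finger_gap: 0.0097
```

Run:
```python
from workcell import *
from h import *
s=get_state(); p=read_camera('wrist'); X=wcloud(p,s); print(s['clock'],s['tcp_pos'],s['orientation'],s['finger_gap'])
cv2.imwrite('pics/w3.png',p['img'][:,:,::-1])
for t in ['wide_cassette','long_dock']:
    for d in silhouettes(p,t)[:2]:
        P=X[d['mask']&(p['z_map']>0)]
        Q=P[P[:,2]>.255] if t=='wide_cassette' else P[abs(P[:,2]-.055)<.003]
        print(t,d['conf'],np.round(d['box']),len(Q), rect(Q) if len(Q)>5 else '')
        if t=='long_dock':
            F=P[(P[:,2]<.014)&(P[:,2]>.006)]; print('floor',len(F),rect(F) if len(F)>5 else'')
p=read_camera('side');X=cloud(p)
cv2.imwrite('pics/s3.png',p['img'][:,:,::-1])
for d in silhouettes(p,'long_dock')[:2]:
    P=X[d['mask']&(p['z_map']>0)];Q=P[abs(P[:,2]-.055)<.004]
    if len(Q)>5: print('side',d['conf'],np.round(d['box']),rect(Q))
```

```text
6.6 [0.54795689 0.20225647 0.23107359] [ 9.05970028e-05 -6.26803975e-02  9.98033643e-01 -7.84966341e-05] 0.009711928186517678
wide_cassette 0.88 [322. 309.  35. 238.] 5424 (array([539.7, 201.2]), array([75.3, 10.8]), 7.47)
wide_cassette 0.69 [ 16. 394.  33.  52.] 0 
long_dock 0.58 [415. 130.  82. 170.] 3780 (array([465.7, 273.7]), array([138.1,  50.4]), 7.37)
floor 1298 (array([466.7, 265.5]), array([136.3,  33.8]), 7.45)
side 0.89 [432. 299.  67.  54.] (array([465.8, 274. ]), array([140.3,  52.5]), 7.6)
```

View pics/w3.png

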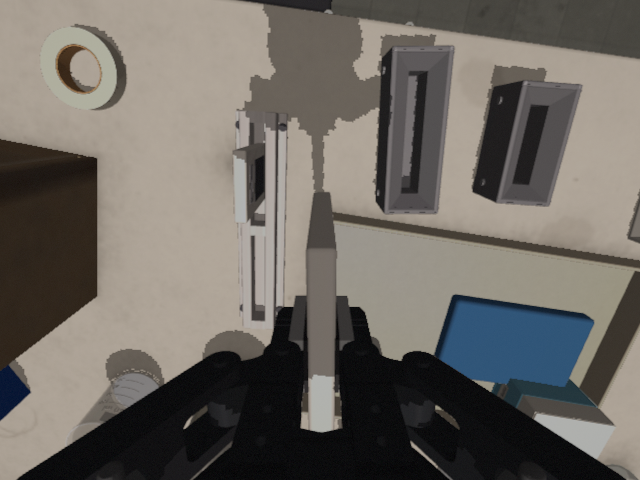

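The wrist view shows the long dock at about (415, 130). That puts its centre at (0.4657, 0.2738) with a yaw of 7.4°, which agrees with the side view, and the cassette is in line. I'll move over the slot and come partway down.

Emit:
{"fn": "send_rows", "kwargs": {"deltas": [[[-1, 0.9, 0, 0, 0, 0], [-3, 2.6, 0, 0, 0, 0], [-5.5, 4.8, 0, 0, 0, 0], [-7.3, 6.4, 0, 0, 0, 0], [-8.1, 7.15, 0, 0, 0, 0], [-8.1, 7.15, -1, 0, 0, 0], [-8.1, 7.15, -4, 0, 0, 0], [-8.1, 7.15, -7, 0, 0, 0], [-8.1, 7.15, -9, 0, 0, 0], [-8.1, 7.15, -10, 0, 0, 0], [-8.1, 7.15, -10, 0, 0, 0], [-8.1, 7.15, -10, 0, 0, 0]]]}}

```text
clock: 8.05
tcp_pos: [0.467, 0.2742, 0.1318]
orientation: [0.0, -0.063, 0.998, 0.0]
wrist_force: [0.2, -0.8, -1.4]
finger_gap: 0.0097
```

Run:
```python
from workcell import *
from h import *
s=get_state(); p=read_camera('wrist'); X=wcloud(p,s); print(s['clock'],s['tcp_pos'],s['orientation'],s['finger_gap'],s['wrist_force'])
cv2.imwrite('pics/w4.png',p['img'][:,:,::-1])
for t in ['wide_cassette','long_dock']:
    for d in silhouettes(p,t)[:1]:
        P=X[d['mask']&(p['z_map']>0)]
        Q=P[P[:,2]>.15] if t=='wide_cassette' else P[abs(P[:,2]-.055)<.003]
        print(t,d['conf'],np.round(d['box']),len(Q), rect(Q) if len(Q)>5 else '')
```

```text
8.05 [0.46702163 0.27415057 0.13177558] [ 3.77421148e-04 -6.28361304e-02  9.98023778e-01  1.27078845e-04] 0.009674467663488198 [ 0.22037553 -0.844935   -1.41459771]
wide_cassette 0.92 [322. 311.  32. 240.] 5539 (array([458.7, 272.1]), array([74.8, 11.1]), 6.89)
long_dock 0.93 [320. 224.  84. 164.] 4442 (array([450.7, 272. ]), array([107.9,  50.1]), 7.4)
```

View pics/w4.png

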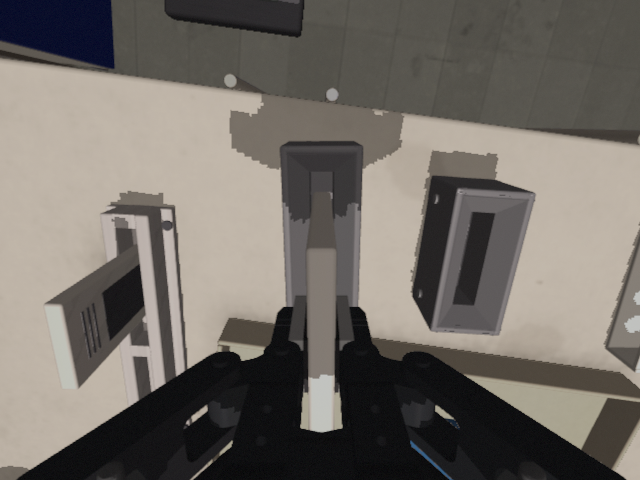

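The cassette is centred on the slot in the picture, with both at about column 320. I'll lower it slowly.

Emit:
{"fn": "send_rows", "kwargs": {"deltas": [[[0, 0, -1, 0, 0, 0], [0, 0, -2, 0, 0, 0], [0, 0, -2.7, 0, 0, 0], [0, 0, -3.4, 0, 0, 0], [0, 0, -4, 0, 0, 0], [0, 0, -4.6, 0, 0, 0], [0, 0, -5.1, 0, 0, 0], [0, 0, -5.5, 0, 0, 0], [0, 0, -5.5, 0, 0, 0]]]}}

```text
clock: 9.1
tcp_pos: [0.4659, 0.2742, 0.0757]
orientation: [-0.0, -0.063, 0.998, -0.0]
wrist_force: [-0.6, 0.4, -1.6]
finger_gap: 0.0095
```

Emit:
{"fn": "send_rows", "kwargs": {"deltas": [[[0, 0, -0.1, 0, 0, 0], [0, 0, -0.2, 0, 0, 0], [0, 0, -0.3, 0, 0, 0], [0, 0, -0.3, 0, 0, 0]]]}}

```text
clock: 9.5
tcp_pos: [0.4664, 0.2744, 0.0735]
orientation: [0.0, -0.063, 0.998, 0.0]
wrist_force: [-0.2, -0.7, -1.4]
finger_gap: 0.0095
```

Emit:
{"fn": "send_rows", "kwargs": {"deltas": [[[0, 0, -0.05, 0, 0, 0], [0, 0, -0.1, 0, 0, 0], [0, 0, -0.15, 0, 0, 0], [0, 0, -0.15, 0, 0, 0]]]}}

```text
clock: 9.9
tcp_pos: [0.4664, 0.2745, 0.0734]
orientation: [0.001, -0.063, 0.998, 0.0]
wrist_force: [-4.6, -1.6, 9.9]
finger_gap: 0.0091
```

Contact with the floor: 10 N upward at the expected height. I release and back straight up.

Emit:
{"fn": "send_rows", "kwargs": {"deltas": [[[0, 0, 0, 0, 0, 0], [0, 0, 0, 0, 0, 0], [0, 0, 0, 0, 0, 0], [0, 0, 0, 0, 0, 0], [0, 0, 0, 0, 0, 0], [0, 0, 0, 0, 0, 0], [0, 0, 0, 0, 0, 0], [0, 0, 0, 0, 0, 0]]], "jaw": 0.6}}

```text
clock: 10.7
tcp_pos: [0.4662, 0.2743, 0.0718]
orientation: [-0.0, -0.063, 0.998, 0.0]
wrist_force: [0.3, 0.1, -0.3]
finger_gap: 0.0683
```

Emit:
{"fn": "send_rows", "kwargs": {"deltas": [[[0, 0, 1, 0, 0, 0], [0, 0, 3, 0, 0, 0], [0, 0, 6, 0, 0, 0], [0, 0, 9, 0, 0, 0], [0, 0, 12, 0, 0, 0], [2, 0, 15, 0, 0, 0], [5, 0, 17, 0, 0, 0], [8, 0, 18, 0, 0, 0], [10, 0, 18, 0, 0, 0], [10, 0, 18, 0, 0, 0], [10, 0, 18, 0, 0, 0]]]}}

```text
clock: 11.8
tcp_pos: [0.5658, 0.2741, 0.2517]
orientation: [-0.001, -0.063, 0.998, -0.0]
wrist_force: [-0.5, -0.5, 0.1]
finger_gap: 0.0682
```

Run:
```python
from workcell import *
from h import *
s=get_state(); p=read_camera('wrist'); X=wcloud(p,s); print(s['clock'],s['tcp_pos'],s['finger_gap'],s['wrist_force'])
cv2.imwrite('pics/w5.png',p['img'][:,:,::-1])
def rep(p,X):
  for t in ['wide_cassette','long_dock','narrow_cassette']:
    for d in silhouettes(p,t)[:2]:
        P=X[d['mask']&(p['z_map']>0)]
        Q=P[abs(P[:,2]-.109)<.006] if t!='long_dock' else P[abs(P[:,2]-.055)<.003]
        print(t,round(float(d['conf']),2),np.round(d['box']),np.round(np.percentile(P[:,2],[50,98]),4),len(Q), rect(Q) if len(Q)>5 else '')
rep(p,X)
p=read_camera('side'); cv2.imwrite('pics/s5.png',p['img'][:,:,::-1]); rep(p,cloud(p))
```

```text
11.8 [0.56579471 0.27408957 0.25173261] 0.06819253856642851 [-0.52119416 -0.53971393  0.12352423]
wide_cassette 0.63 [336.  96.  18. 129.] [0.1094 0.111 ] 1686 (array([466.8, 273.8]), array([88.5, 10.1]), 7.21)
long_dock 0.57 [335.  97.  64. 166.] [0.0517 0.0557] 3509 (array([465.5, 273.9]), array([137.7,  50. ]), 7.42)
narrow_cassette 0.85 [172. 149.  57.  73.] [0.0875 0.1084] 1047 (array([519. , 137.2]), array([54.9, 10.8]), 4.2)
wide_cassette 0.9 [239. 170.  21.  45.] [0.0631 0.1022] 3 
wide_cassette 0.7 [235. 204.  31.  48.] [0.0563 0.1021] 7 (array([ 800.3, -160.4]), array([74.6,  6.7]), 28.15)
long_dock 0.63 [433. 301.  66.  47.] [0.039 0.058] 329 (array([466.4, 274.3]), array([141.6,  53.2]), 7.34)
narrow_cassette 0.57 [386. 248.  27.  36.] [0.0744 0.1105] 103 (array([519.3, 139.2]), array([55.6, 14.6]), 5.15)
```

View pics/w5.png

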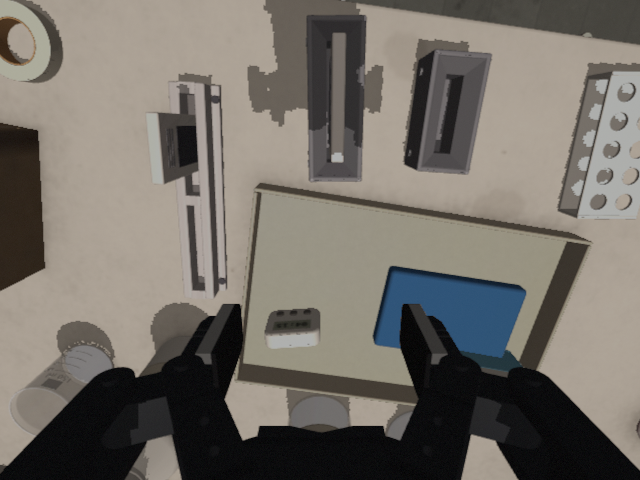

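View pics/s5.png

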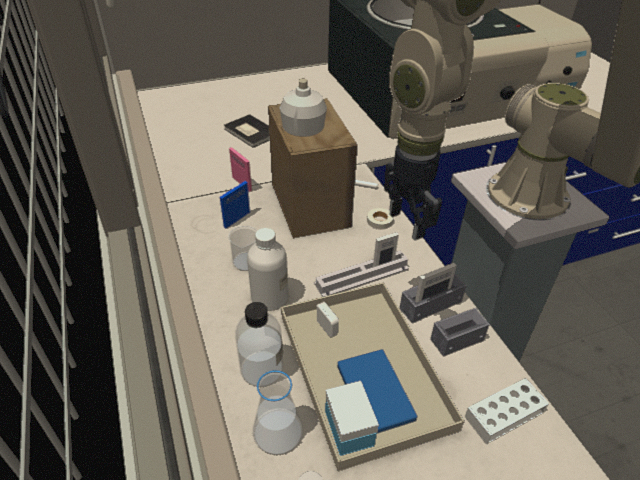

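The wide cassette stands upright in the long dock, at about (338, 96) in the wrist view. Its top is at 0.109–0.110 m, where a fully seated one would be, and it sits 1.3 mm from the dock centre. The narrow cassette hasn't moved, and the gripper is open and clear.

```bash
python3 -c "
from workcell import *
print(hand_in())"
```

```text
the job is handed in; nothing more can be done
None
```

I moved the wide cassette from the stand's far bay into the long dock's slot, let go of it, backed the gripper clear and handed the job in at about 12 s. No verdict was reported.

Last checks:
- **Seating:** lowering stopped on the slot floor with about 10 N of contact. After release, the cassette's top edge measured 0.109–0.110 m, where a fully seated one should be at 0.110 m.
- **Alignment:** in the wrist view the cassette is about 1.3 mm from the dock centre and within about 0.2° of its line. It stands upright in the wrist and side pictures; I did not measure the tilt.
- **Narrow cassette:** it still stands in its bay and has not moved beyond measurement noise of about 2 mm.
- **Robot:** the gripper is open and about 14 cm above the cassette's top, with no contact force.

**Disagreement:** in the final side view, the network's two strongest hits for "wide cassette" were the pink and blue look-alikes, not the seated one. The seating measurement therefore comes from the wrist camera alone; the side picture only confirms it by eye.

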